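# Press a chair corner block into the glue-up jig with its pin

### The arm

A 6-joint arm with a two-finger parallel gripper is mounted at the origin on the work surface. World frame = base frame: x ahead of the robot, y to its left, z up, the work surface at z = 0. Lengths are in m, angles in rad, forces in N, time in s.
With the tool pointing down it reaches from about 0.425 to 0.925 m from the base axis. Payload 12.5 kg.
Tool frame: the origin (TCP) lies midway between the tips of the shut fingers; the grasp point (between the pads) lies 19 mm behind it (robot.tcp_to_grasp is the distance from the TCP to the grasp point, in m); z points along the fingers, y is the line along which they close (so a half turn about z gives the same grasp; the last joint's range is limited). The gripper opens to 85 mm and grips with 20 to 120 N. Pads are 22 mm wide; open, the fingers measure 114 mm over their backs; the gripper's body (76 mm by 85 mm) begins 54 mm behind the grasp point. The pads swing forward as they close: fully open they stand 13 mm farther back than shut.
Start: joints at [-1.218, 0.491, 1.559, -0, 1.092, -0.106], TCP at [0.277, -0.56, 0.207] pointing down, gripper open.
Joint ranges: [-3.1, 3.1], [-0.84, 2.19], [0.05, 2.79], [-1.13, 4.28], [0.06, 2.93], [-2.69, 2.69]. Speed limits (rad/s): [2.22, 2.22, 2.79, 3.14, 3.14, 3.14].

### API

Orientations are given as a unit quaternion [w, x, y, z].
In Python, from rig import sensors, optics, robot gives the robot as it stands.
- The arm moves only by the tool send_rows, never from a script. Its argument "plan" is text: rows parted by semicolons, each of 7 numbers parted by spaces: the turn, a rotation vector about the tool's x, y, z in degrees, then the shift along the tool's x, y, z in m, then the opening in per cent of the stroke, from 0 (shut) to 100 (fully open). A call has exactly 5 rows; each row shifts and turns the commanded pose from where the row before left it, along the tool's axes as they then stand; what a row does not reach is not made up. A row lasts 1/8 s, in which the tool goes at most 62.5 mm and 10.7 degrees, less where a joint would pass 70% of its speed; a pose out of reach is approached as far as the arm can. A call is refused whole if a number of a shift passes 0.0625 or a number of a turn 10.7, either way. A call with a gripper value outside its range is refused whole. The fingers move at their own pace and stop on an object; "force" is the grip in N (left out, the last holds). Time passes only in rows, so rows that do not move let the fingers close, or fill a call up. It gives the time, the measured TCP pose, the force, the opening and the grip force at its end, in the units of the state.
- sensors.observe(): the state, without advancing time (a new reading comes with each control period).
- optics.camera(name): name is "side" or "top"; returns the picture (480x640x3 uint8, red, green, blue); there is no depth.
- optics.camera_info(name): a dict with "intrinsics" (3x3 intrinsics, pixels), "k1" (the pictures are not rectified: a ray, as slopes to the right and down, at radius r is drawn at 1 + k1 r^2 times it, then the intrinsics apply), "extrinsics" (4x4, takes a point from world to camera coordinates). Camera axes: x right, y up, looking along -z (the intrinsics and any distortion apply to the point x, -y, -z); pixel columns grow to the right and rows downward; lengths in m; the calibration is good to about 2 mm. A picture is of the moment at which its call begins. camera_info takes no time and is no camera call.
- robot.job_done(): hands the job in; it is judged then, once.
The state is a dict: "time": time; "qpos": joint angles; "joint_velocities": joint speeds; "effort": joint torques, N m; "ee_pos": TCP position; "orientation": TCP orientation; "ft_force": force on the tool from outside, world axes, zero at the start; "wrist_torque": the same for the moment, N m; "gripper_width": finger opening in m; "grip_force": force on a finger pad.
Only numpy, scipy, OpenCV 4.12 (cv2) and the standard library are available. Lean on these libraries where they do the work, as an engineer would, in place of code of your own. Each camera call takes 0.05 s, during which the arm holds its last target. There are 200 camera calls.

### The job

Take the square-headed steel pin from the tool rack, put it all the way down through the hole in the chair corner block where the block lies, then use the pin to slide the block into the corner of the jig until it sits flush against both fences at once. Do not touch the block with the fingers (its faces are glued) and leave the other things where they are. Finish while still gripping the pin and pressing the block firmly against both fences: do not let go.

Things in the scene. Friction and masses are not known exactly. Their poses are not given: they have to be found in the camera images.
- jig: Fixed plywood board, 240 x 240 x 18 mm, flat on the bench, with two wooden fences meeting at a right angle. Origin: centre of its underside; z up. The fences' inner faces are its planes x = +100 mm and y = +100 mm; board top 18 mm above the bench, fence tops 48 mm. With the block home, the hole axis is at x = y = +70 mm here and the block's yaw equals the jig's.
- fence_x: Fence of the jig, 20 x 240 mm and 30 mm high, light wood; waxed (friction about 0.3 against the block); its inner face is the plane x = +100 mm of the jig. Origin: centre of its underside, on the board.
- fence_y: Fence of the jig, 220 x 20 mm and 30 mm high, light wood; waxed (friction about 0.3 against the block); its inner face is the plane y = +100 mm of the jig. Origin: centre of its underside, on the board.
- block: Loose wooden corner block, 36 mm thick, 140 g, flat on the jig board: from above a right-angled triangle with its sharp ends cut off. Origin: on the axis of its vertical 15 mm through hole, at the underside; z up. Its two square faces are its planes x = +30 and y = +30 mm and run from +30 to -50 mm. Starts within 0.3 rad of the jig's yaw, right angle towards the jig's corner; slides easily.
- hole (a point): Centre of the upper mouth of the block's hole (36 mm above its underside); z up.
- pin: Loose pin, 90 mm long, 70 g: steel shank 10 mm thick, 50 mm long (lowest 5 mm tapered), under a dark wooden head 20 x 20 mm square, 40 mm high. Stands upright in any of the rack's holes, tip 10 mm above the bench. Origin: the tip; z up the shank; x, y square to the head's sides, roughly along the rack's. Standing on the jig board in the block's hole, its head is 14 mm clear of the block.
- pin_tip (a point): Centre of the pin's lower end (same point as the pin's origin).
- pin_head (a point): Centre of the pin's square head, 70 mm above the tip: the point to grip.
- rack: Fixed light-wood tool rack, 190 x 60 mm, 45 mm high, with three upright holes 12 mm wide and 35 mm deep in a row along its x axis, at x = -65, 0 and +65 mm. Origin: centre of its underside.
- awl: Loose hand awl standing in the rack: same shank, but a round bulb-shaped dark wooden handle, 88 mm long overall. Leave it. Origin: lower end.
- punch: Loose hand punch standing in the rack: same shank, but a round straight handle 16 mm thick with a steel striking cap 21 mm wide, 88 mm long overall. Leave it. Origin: lower end.
- glue: Loose white glue bottle, 48 mm wide, 130 mm high. Leave it. Origin: centre of its underside.
- jar: Loose amber glass jar, 64 mm wide, 75 mm high. Leave it. Origin: centre of its underside.
- mallet: Loose hammer, about 0.26 m long, lying on the bench. Leave it.
- vase: Loose blue ceramic vase, 96 mm wide, 140 mm high. Leave it. Origin: centre of its underside.
- brush: Loose brush lying on the bench. Leave it.
- spindle: Loose dark turned wooden spindle on a square 50 mm foot, about 192 mm high, standing. Leave it. Origin: 12 mm above the bench, at the top of its foot.
Not all that is in view belongs to the job. What is shaped like the pin but pink, red or turquoise is not meant.

How it is judged:
On the way, in this order (a step that is already met when the one before it is completed fails the run):
1. the pin is down through the block's hole while the block still lies away from the corner (z of pin_tip in the frame of block below 0.01 m and horizontal distance between pin_tip and block below 0.008 m and angle between the z axis of pin and the z axis of block, either way round below 0.2 rad and (x of block in the frame of jig below 0.055 m or y of block in the frame of jig below 0.055 m)), for 0.2 s.
2. the block is home in the corner, touching both fences, with the pin through it (z of pin_tip in the frame of block below 0.01 m and horizontal distance between pin_tip and block below 0.008 m and angle between the z axis of pin and the z axis of block, either way round below 0.2 rad and x of block in the frame of jig between 0.068 and 0.074 m and y of block in the frame of jig between 0.068 and 0.074 m and z of block in the frame of jig below 0.021 m and angle between the x axis of block and the x axis of jig, either way round below 0.035 rad and angle between block's own z axis and vertical below 0.05 rad and contact force between block and fence_x above 1 N and contact force between block and fence_y above 1 N), for 0.2 s.
At the end, for the whole second after the job is handed in: The block lies flat on the board in the corner, within 2 mm of and square (0.035 rad) to both fences, pressing on each fence with more than 1 N; the pin is through its hole (tip within 10 mm of the block's underside) and pushes on it; the fingers still grip the pin; the block is still (all of step 2 and contact force between pin and block above 1 N and contact force between the fingers and pin above 2 N and linear speed of block below 0.02 m/s); the arm keeps its last pose, push and grip.
It fails at once if the fingers touch the block (contact force between the fingers and block above 1 N).
It fails at once if another tool or thing is disturbed (moved 30 mm) (distance of any of awl, punch, glue, jar, mallet, vase, brush, spindle from where it was at the start of the episode above 0.03 m).
It also fails if it takes over 54 s, if anything falls off the work surface, if the arm or the gripper's body presses on something with over 40 N, if the wrist force passes 120 N, or if a joint passes its speed limit or range.

## Working session

There is one attempt and no reset: what is moved stays moved. The work goes in short steps, Python scripts to look and compute and a tool call to move; the robot and the scene stay as the last step left them, time stands still between calls to the robot, and variables do not carry over. Pictures are saved under pics/ and viewed, at most 13 in all, crops included, and the job is handed in when it is done.

Besides the shell and the picture viewer there is one more tool, called after "Call:" by a JSON object that holds its "method" and its "body", one argument or row to a line. send_rows: Moves the arm, as the interface text tells. Its arguments: {"type":"object","properties":{"plan":{"type":"string"},"force":{"type":"number"}},"required":["plan"]}

```bash
ls; mkdir -p pics; python3 - <<'E'
from rig import sensors, optics, robot
import cv2,numpy as np
for n in("side","top"):
    im=optics.camera(n); cv2.imwrite(f"pics/{n}0.png",im[:,:,::-1]); i=optics.camera_info(n); print(n,i)
print(sensors.observe())
E
```

```text
pics
side {'intrinsics': array([[562.2552213 ,   0.        , 322.46997926],
       [  0.        , 562.2552213 , 240.48576799],
       [  0.        ,   0.        ,   1.        ]]), 'k1': 0.023713877651801097, 'extrinsics': array([[ 0.99264859, -0.11974245, -0.01762144, -0.55110554],
       [ 0.08214254,  0.55958808,  0.82469012, -0.10100851],
       [-0.08888967, -0.82007495,  0.56531027, -1.31474164],
       [ 0.        ,  0.        ,  0.        ,  1.        ]])}
top {'intrinsics': array([[607.70773986,   0.        , 320.28802553],
       [  0.        , 607.70773986, 233.14124429],
       [  0.        ,   0.        ,   1.        ]]), 'k1': -0.14165799262006995, 'extrinsics': array([[ 0.02232016, -0.99966133, -0.01338051, -0.02575025],
       [ 0.98288355,  0.01949349,  0.18319368, -0.56211274],
       [-0.1828708 , -0.0172404 ,  0.98298578, -1.39845821],
       [ 0.        ,  0.        ,  0.        ,  1.        ]])}
{'time': 0.1, 'qpos': array([-1.21761787e+00,  4.91534876e-01,  1.55936249e+00,  1.66015817e-05,
        1.09168929e+00, -1.05589637e-01]), 'joint_velocities': array([ 0.00039645,  0.00049744, -0.00309713, -0.00046596, -0.00069413,
        0.00053274]), 'effort': array([ 4.61138523e-03, -6.19446516e+01, -2.62029040e+01, -4.08560277e-05,
        2.84700465e-03, -1.50189288e-05]), 'ee_pos': array([ 0.27673572, -0.56016511,  0.20597303]), 'orientation': array([-4.94105696e-04,  9.73807384e-01,  2.27373990e-01, -5.40608476e-05]), 'ft_force': array([-0.28246585,  0.20068692, -0.11401065]), 'wrist_torque': array([-0.00531842,  0.0217846 , -0.01996954]), 'grip_force': 0.0, 'gripper_width': 0.08523332920111769}
```

View pics/top0.png

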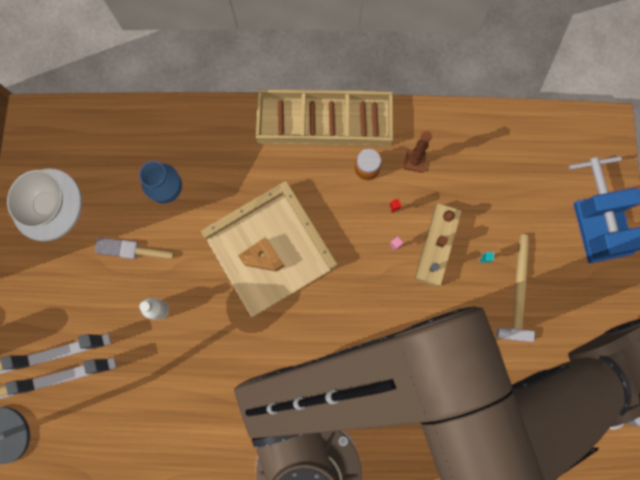

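View pics/side0.png

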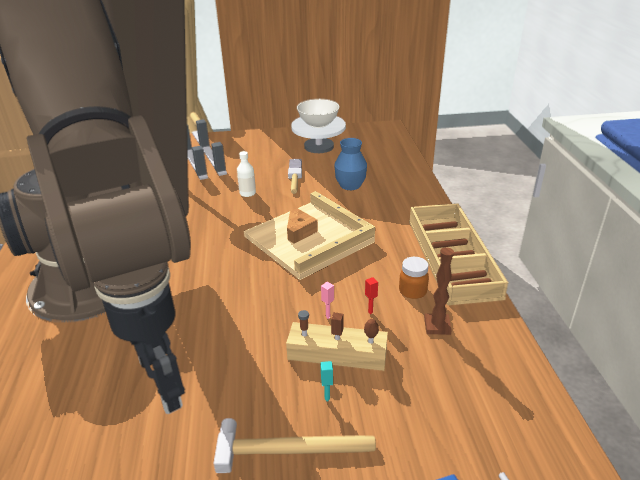

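Candidates: the dark middle tool in the rack (top 441,241 / side 337,324), the punch (435,267 / 304,320), the awl (448,216 / 371,328), pink (397,243), red (395,205) and turquoise (487,257). I choose the dark square one in the middle of the rack and will check it in a crop. The jig is at about (270,250) in top, with its fences up and to the right, and the block is at (262,255).

```bash
cat > h.py <<'E'
import cv2,numpy as np
from rig import optics
def P(X,n):
    i=optics.camera_info(n);K,k,T=i["intrinsics"],i["k1"],i["extrinsics"]
    c=np.atleast_2d(X)@T[:3,:3].T+T[:3,3]; s=np.c_[c[:,0],-c[:,1]]/-c[:,2:]
    s=s*(1+k*(s**2).sum(1,keepdims=True)); return s*K[0,0]+K[:2,2]
def ray(uv,n):
    i=optics.camera_info(n);K,k,T=i["intrinsics"],i["k1"],i["extrinsics"]
    # iterative inversion of radial factor
    d=(np.atleast_2d(np.asarray(uv,float))-K[:2,2])/K[0,0]; s=d.copy()
    for _ in range(20): s=d/(1+k*(s**2).sum(1,keepdims=True))
    R=T[:3,:3]; D=np.c_[s[:,0],-s[:,1],-np.ones(len(s))]@R
    return -R.T@T[:3,3],D
def plane(uv,n,z):
    o,D=ray(uv,n); return o+D*((z-o[2])/D[:,2:])
def tri(uv1,uv2):
    o1,d1=ray(uv1,"top");o2,d2=ray(uv2,"side")
    A=np.c_[d1[0],-d2[0]]; t=np.linalg.lstsq(A,o2-o1,rcond=None)[0]
    a,b=o1+t[0]*d1[0],o2+t[1]*d2[0]; return (a+b)/2,np.linalg.norm(a-b)
E
python3 - <<'E'
import cv2,numpy as np
t=cv2.imread("pics/top0.png");s=cv2.imread("pics/side0.png")
a=cv2.resize(t[190:300,385:505],None,fx=3.3,fy=3.3,interpolation=2)
b=cv2.resize(s[300:380,280:400],(396,264),interpolation=2)
c=cv2.resize(t[175:325,195:345],(396,396),interpolation=2)[:236]
def pad(x,h,w): return cv2.copyMakeBorder(x,0,h-x.shape[0],0,w-x.shape[1],0)
# layout: left col rack top(363), side rack ; right: block & jig
L=np.vstack([pad(a[:300],300,400),pad(b,300,400)])
j=cv2.resize(t[178:322,198:342],(400,400),interpolation=2)
bl=cv2.resize(t[230:280,230:295],(260,200),interpolation=2)
R=np.vstack([j,pad(bl,200,400)])
cv2.imwrite("pics/c1.png",np.hstack([L,R]))
E
```

```text
(no output)
```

View pics/c1.png

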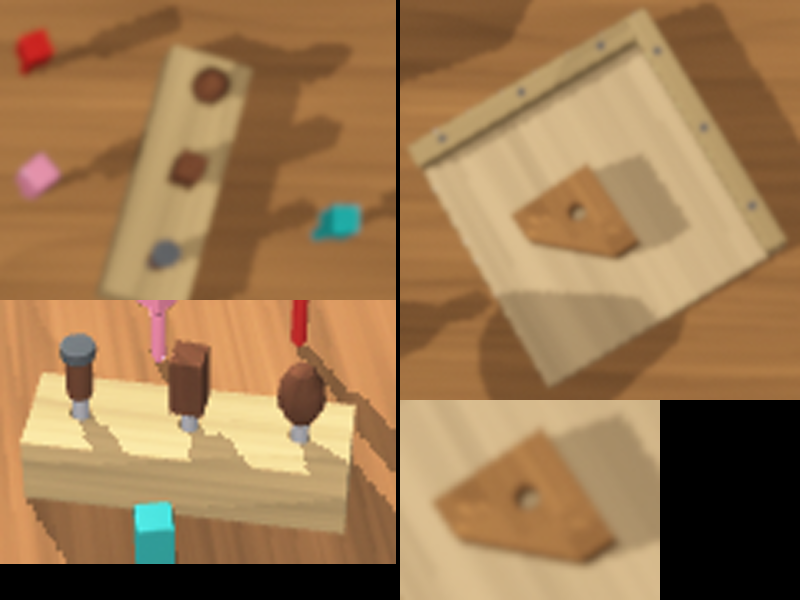

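The middle tool has a square dark head, so it is the pin. The punch has a steel cap and the awl has a round bulb. The jig corner shows at about top (284,183), fence_x is on the right and fence_y on the upper left. The block hole is at about (262,254) and the block's right-angle corner is at about (266,238).

```bash
cat > m.py <<'E'
from h import *
t=cv2.imread("pics/top0.png"); t4=cv2.resize(t,None,fx=4,fy=4,interpolation=cv2.INTER_CUBIC)
hsv=cv2.cvtColor(t4,cv2.COLOR_BGR2HSV)
def px(p): return (np.asarray(p,float)+.5)/4-.5
def comp(mask,at):
    n,l=cv2.connectedComponents(mask.astype(np.uint8)); k=l[int(at[1]*4),int(at[0]*4)]; m=(l==k).astype(np.uint8)
    c=max(cv2.findContours(m,0,cv2.CHAIN_APPROX_NONE)[0],key=cv2.contourArea); return c
for p in [(441,241),(262,245),(262,254),(240,260),(300,270),(425,262),(452,250)]: print(p,hsv[p[1]*4,p[0]*4],t[p[1],p[0]])
E
python3 - <<'E'
from m import *
# rough hand corners
J=plane([(200.9+0.,232.2),(284.6,182),(336.6,264.6)],"top",.048);print("fence corners",J)
print("board low corner",plane([(251.3,316.6)],"top",.018))
print("hole",plane([(262,254.25)],"top",.054))
print("block right corner top",plane([(265.7,238.1)],"top",.054))
print("pin head top", plane([(385+188/3.3,190+163/3.3)],"top",.1))
for z in (.1,): print("side head top",plane([(280+191/3.3,300+47/3.3)],"side",z))
E
```

```text
(441, 241) [ 10 158 121] [ 46  72 121]
(262, 245) [ 15 150 180] [ 74 128 180]
(262, 254) [ 17 107 150] [ 95 133 160]
(240, 260) [ 18  97 205] [124 170 203]
(300, 270) [ 18  88 208] [135 180 208]
(425, 262) [ 20 107 190] [111 162 190]
(452, 250) [ 15 151 127] [ 49  85 123]
fence corners [[ 0.55982604  0.27429649  0.048     ]
 [ 0.68822248  0.07594688  0.048     ]
 [ 0.48817194 -0.05417525  0.048     ]]
board low corner [[0.36216229 0.14744632 0.018     ]]
hole [[0.50841015 0.12328394 0.054     ]]
block right corner top [[0.54750625 0.11596049 0.054     ]]
pin head top [[ 0.54444814 -0.29590022  0.1       ]]
side head top [[ 0.55049859 -0.29691541  0.1       ]]
```

```bash
python3 - <<'E'
from m import *
s=cv2.imread("pics/side0.png")
for n,im,at,w in(("top",t,(441,241),14),("side",s,(337,324),14)):
    x0,y0=at[0]-w,at[1]-w
    c=im[y0:y0+2*w,x0:x0+2*w]; c8=cv2.resize(c,None,fx=8,fy=8,interpolation=2)
    h=cv2.cvtColor(c8,cv2.COLOR_BGR2HSV)
    m=((h[...,2]<135)&(h[...,0]<14)).astype(np.uint8)
    N,l,st,ce=cv2.connectedComponentsWithStats(m); k=1+np.argmax(st[1:,4])
    cn=max(cv2.findContours((l==k).astype(np.uint8),0,2)[0],key=cv2.contourArea)
    ap=cv2.approxPolyDP(cn,6,True)[:,0]
    print(n,"cent",(ce[k]+.5)/8-.5+[x0,y0],"poly",((ap+.5)/8-.5+[x0,y0]).round(1).tolist())
o,_=ray([(0,0)],"top");print("cams",o,ray([(0,0)],"side")[0])
# predicted head corners for guess
for yaw in np.radians([0,-15,-30]):
    pass
h=hsv; m=(h[...,1]<130)&(h[...,2]>150)
rc=comp(m,(425,262)); r=cv2.minAreaRect(rc); print("rack",px(r[0]),r[1],px(cv2.boxPoints(r)).round(1).tolist())
print(plane(px(cv2.boxPoints(r)),"top",.045))
E
```

```text
(441, 241) [ 10 158 121] [ 46  72 121]
(262, 245) [ 15 150 180] [ 74 128 180]
(262, 254) [ 17 107 150] [ 95 133 160]
(240, 260) [ 18  97 205] [124 170 203]
(300, 270) [ 18  88 208] [135 180 208]
(425, 262) [ 20 107 190] [111 162 190]
(452, 250) [ 15 151 127] [ 49  85 123]
top cent [441.72539485 240.72857484] poly [[440.7, 235.8], [438.3, 238.2], [436.7, 243.3], [437.2, 244.4], [441.8, 245.7], [445.9, 242.1], [446.9, 237.9]]
side cent [336.80414436 325.97203108] poly [[342.6, 314.9], [341.3, 315.1], [339.9, 319.9], [335.7, 318.4], [330.4, 319.3], [331.1, 331.8], [333.1, 334.1], [339.1, 335.7], [340.9, 333.9], [342.8, 326.9]]
cams [ 0.29732894 -0.03889396  1.47729548] [ 0.43848428 -1.08765426  0.81682639]
rack [437.83746338 244.83651733] (110.10297393798828, 323.02886962890625) [[413.4, 279.8], [435.9, 202.2], [462.3, 209.9], [439.8, 287.5]]
[[ 0.4558014  -0.23675371  0.045     ]
 [ 0.64569359 -0.29265362  0.045     ]
 [ 0.62800688 -0.35710707  0.045     ]
 [ 0.43862602 -0.29965816  0.045     ]]
```

```bash
python3 - <<'E' | tail -n +8
from m import *
print(tri((441.7,240.7),(336.8,324)))
print(tri((442.0,239.4),(337.9,314.2)))
# predicted head corners, seen from both cameras
for x,y in((.544,-.296),(.547,-.297)):
  for a in(-16.5,-30,-5):
    a=np.radians(a);R=np.array([[np.cos(a),-np.sin(a)],[np.sin(a),np.cos(a)]])
    q=np.array([[1,1],[-1,1],[-1,-1],[1,-1]])*.01@R.T+[x,y]
    for z in(.1,.06):
      X=np.c_[q,np.full(4,z)];print(x,round(np.degrees(a)),z,"top",P(X,"top").round(1).tolist(),"side",P(X,"side").round(1).tolist())
E
```

```text
(array([ 0.54670651, -0.29943032,  0.07749598]), np.float64(0.002647315002413856))
(array([ 0.54768559, -0.29621984,  0.09890211]), np.float64(0.006011617807372512))
0.544 -16 0.1 top [[439.0, 234.2], [436.7, 242.4], [445.0, 245.0], [447.3, 236.8]] side [[340.4, 311.3], [330.0, 310.2], [328.3, 317.3], [338.9, 318.3]]
0.544 -16 0.06 top [[436.1, 237.3], [433.8, 245.2], [441.8, 247.7], [444.1, 239.8]] side [[340.4, 326.8], [330.2, 325.7], [328.6, 332.9], [338.9, 333.9]]
0.544 -30 0.1 top [[440.4, 233.7], [436.2, 241.0], [443.7, 245.5], [447.9, 238.1]] side [[341.3, 312.3], [331.5, 309.6], [327.5, 316.2], [337.3, 318.9]]
0.544 -30 0.06 top [[437.3, 236.8], [433.2, 243.9], [440.5, 248.2], [444.6, 241.1]] side [[341.2, 327.8], [331.7, 325.1], [327.8, 331.8], [337.4, 334.6]]
0.544 -5 0.1 top [[438.0, 234.9], [437.4, 243.4], [446.0, 244.3], [446.6, 235.8]] side [[339.4, 310.5], [328.9, 310.9], [329.4, 318.0], [340.0, 317.6]]
0.544 -5 0.06 top [[435.1, 237.9], [434.4, 246.2], [442.8, 247.1], [443.4, 238.8]] side [[339.4, 326.0], [329.1, 326.4], [329.6, 333.6], [340.0, 333.2]]
0.547 -16 0.1 t
[... 203 characters left out ...]
], [444.5, 238.6]] side [[342.0, 327.0], [331.8, 325.9], [330.2, 333.1], [340.5, 334.2]]
0.547 -30 0.1 top [[440.8, 232.5], [436.6, 239.8], [444.1, 244.2], [448.3, 236.9]] side [[342.9, 312.5], [333.2, 309.8], [329.1, 316.4], [339.0, 319.1]]
0.547 -30 0.06 top [[437.7, 235.6], [433.6, 242.7], [440.9, 247.0], [445.0, 239.9]] side [[342.9, 328.0], [333.3, 325.4], [329.4, 332.0], [339.0, 334.8]]
0.547 -5 0.1 top [[438.5, 233.6], [437.8, 242.1], [446.4, 243.0], [447.0, 234.5]] side [[341.0, 310.7], [330.5, 311.1], [331.0, 318.2], [341.7, 317.8]]
0.547 -5 0.06 top [[435.5, 236.7], [434.9, 245.0], [443.2, 245.8], [443.8, 237.6]] side [[341.0, 326.2], [330.7, 326.6], [331.2, 333.8], [341.6, 333.5]]
```

Call:
{"method": "send_rows", "body": {
  "plan": "0 0 8.8 0 0 0 100; 0 0 8.8 0 0 0 100; 0 0 8.8 0 0 0 100; 0 0 8.8 0 0 0 100; 0 0 8.8 0 0 0 100",
  "force": 60
}}

```text
time: 0.72
ee_pos: [0.2767, -0.5602, 0.2061]
orientation: [-0.0, 0.988, -0.156, -0.0]
ft_force: [-0.6, -0.6, 0.7]
gripper_width: 0.0855
grip_force: 0.0
```

```bash
cat >> h.py <<'E'
from scipy.spatial.transform import Rotation as Ro
def go(x,y,z,mv=True):
    from rig import sensors
    s=sensors.observe();q=s["orientation"];R=Ro.from_quat(np.r_[q[1:],q[0]]).as_matrix()
    print("t",s["time"],"pos",s["ee_pos"].round(4),"yaw y",np.degrees(np.arctan2(R[1,1],R[0,1])).round(1),"z",R[:,2].round(3),"ft",s["ft_force"].round(1),"w",round(s["gripper_width"],4),"gf",round(s["grip_force"],1))
    print("tool shift",(R.T@(np.array([x,y,z])-s["ee_pos"])).round(4)); return R
E
python3 -c "
from h import *
go(.546,-.2965,.14)"
```

```text
t 0.725 pos [ 0.2767 -0.5602  0.2061] yaw y -108.0 z [-0.     0.001 -1.   ] ft [-0.6 -0.6  0.7] w 0.0855 gf 0.0
tool shift [ 0.1746 -0.334   0.0662]
```

Call:
{"method": "send_rows", "body": {
  "plan": "0 0 0 .0175 -.0334 0 100; 0 0 0 .0175 -.0334 0 100; 0 0 0 .0175 -.0334 0 100; 0 0 0 .0175 -.0334 0 100; 0 0 0 .0175 -.0334 0 100"
}}

```text
time: 1.35
ee_pos: [0.4117, -0.4269, 0.2063]
orientation: [-0.0, 0.988, -0.154, -0.0]
ft_force: [-0.2, -0.4, -0.1]
gripper_width: 0.0853
grip_force: 0.0
```

Call:
{"method": "send_rows", "body": {
  "plan": "0 0 0 .022 -.042 0 100; 0 0 0 .022 -.042 .01 100; 0 0 0 .022 -.042 .02 100; 0 0 0 .021 -.041 .03 100; 0 0 0 0 0 0 100"
}}

```text
time: 1.98
ee_pos: [0.5453, -0.2924, 0.1439]
orientation: [-0.001, 0.988, -0.152, -0.002]
ft_force: [0.3, -0.9, -0.3]
gripper_width: 0.0856
grip_force: 0.0
```

```bash
python3 -c "
from h import *
go(.546,-.2965,.061)
t=optics.camera('top')[:,:,::-1];s=optics.camera('side')[:,:,::-1]
a=cv2.resize(t[180:300,360:520],(400,300),interpolation=2);b=cv2.resize(s[210:390,250:430],(500,500),interpolation=2)
cv2.imwrite('pics/c2.png',np.hstack([cv2.copyMakeBorder(a[:,:300],0,200,0,0,0),b]))"
```

```text
t 1.975 pos [ 0.5453 -0.2924  0.1439] yaw y -107.5 z [-0.003  0.003 -1.   ] ft [ 0.3 -0.9 -0.3] w 0.0856 gf 0.0
tool shift [0.0022 0.0038 0.0829]
```

View pics/c2.png

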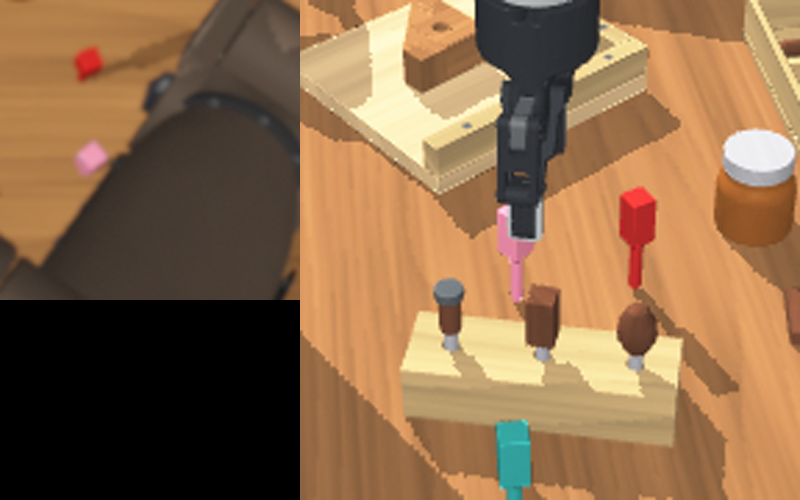

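The fingers (side crop 525,230) hang above the rack, lined up with the square-headed pin at (542,315). The top view is hidden by the arm.

Call:
{"method": "send_rows", "body": {
  "plan": "0 0 0 .002 .004 .02 100; 0 0 0 0 0 .025 100; 0 0 0 0 0 .025 100; 0 0 0 0 0 .013 100; 0 0 0 0 0 0 100"
}}

```text
time: 2.7
ee_pos: [0.5449, -0.3004, 0.0635]
orientation: [-0.0, 0.988, -0.154, -0.0]
ft_force: [1.4, -0.3, 0.7]
gripper_width: 0.0857
grip_force: 0.0
```

```bash
python3 -c "
from h import *
go(.546,-.2965,.061)
s=optics.camera('side')[:,:,::-1]
cv2.imwrite('pics/c3.png',cv2.resize(s[270:370,270:410],(700,500),interpolation=2))"
```

```text
t 2.7 pos [ 0.5449 -0.3004  0.0635] yaw y -107.8 z [-0.  0. -1.] ft [ 1.4 -0.3  0.7] w 0.0857 gf 0.0
tool shift [-0.0001 -0.004   0.0025]
```

View pics/c3.png

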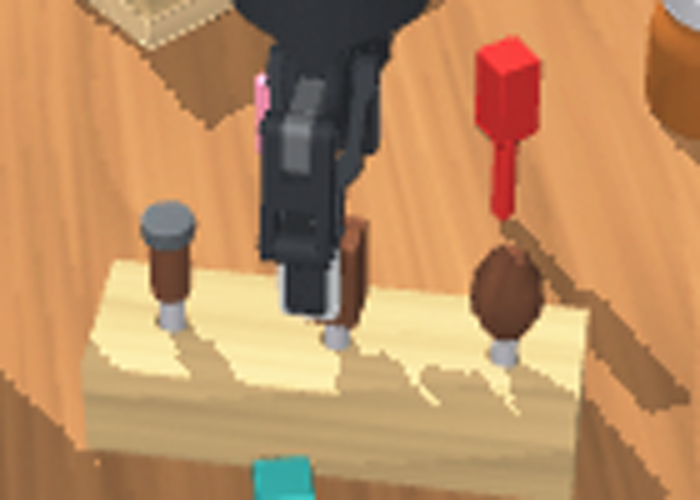

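```bash
python3 -c "
from h import *
R=go(.546,-.2965,.061)
p=np.array([.5449,-.3004,.0635])
for d in(.045,.05):print(P(p+R[:,1]*d+[0,0,.014],'side'))
print(P([.546,-.2965,.08],'side'),P([.549,-.2965,.08],'side'))"
```

```text
t 2.75 pos [ 0.5453 -0.3004  0.0641] yaw y -107.8 z [ 0. -0. -1.] ft [ 0.  -0.6  1.2] w 0.0855 gf 0.0
tool shift [-0.0005 -0.0039  0.0031]
[[331.10186275 341.19376433]]
[[330.62177614 343.11055494]]
[[335.54029049 322.18075782]] [[337.09517829 322.0316747 ]]
```

The near finger's tip (crop 310,310) sits just left of the head (345,275), as projected from the pose. A shift of a couple of mm will centre it before closing.

Call:
{"method": "send_rows", "body": {
  "plan": "0 0 0 .0015 -.0035 .003 100; 0 0 0 0 0 0 60; 0 0 0 0 0 0 30; 0 0 0 0 0 0 0; 0 0 0 0 0 0 0",
  "force": 60
}}

```text
time: 3.38
ee_pos: [0.548, -0.2972, 0.0608]
orientation: [0.0, 0.988, -0.154, 0.0]
ft_force: [-1.3, -2.5, 1.0]
gripper_width: 0.0185
grip_force: 58.6
```

Call:
{"method": "send_rows", "body": {
  "plan": "0 0 0 0 0 0 0; 0 0 0 0 0 0 0; 0 0 0 0 0 0 0; 0 0 0 0 0 0 0; 0 0 0 0 0 0 0"
}}

```text
time: 4.0
ee_pos: [0.548, -0.2971, 0.0607]
orientation: [0.0, 0.988, -0.154, 0.0]
ft_force: [-1.9, -2.9, 4.8]
gripper_width: 0.0185
grip_force: 59.2
```

```bash
python3 -c "
from h import *
R=go(.5475,-.2975,.061)"
```

```text
t 4.0 pos [ 0.548  -0.2971  0.0607] yaw y -107.7 z [ 0.    -0.001 -1.   ] ft [-1.9 -2.9  4.8] w 0.0185 gf 59.2
tool shift [-0.0003  0.0005 -0.0003]
```

Call:
{"method": "send_rows", "body": {
  "plan": "0 0 0 0 0 -.02 0; 0 0 0 0 0 -.03 0; 0 0 0 0 0 -.04 0; 0 0 0 0 0 -.04 0; 0 0 0 0 0 -.03 0",
  "force": 100
}}

```text
time: 4.62
ee_pos: [0.5478, -0.2961, 0.2216]
orientation: [-0.0, 0.988, -0.154, -0.0]
ft_force: [-0.4, 0.5, 0.1]
gripper_width: 0.0173
grip_force: 100.3
```

```bash
python3 -c "
from h import *
R=go(.508,.123,.22)
s=optics.camera('side')[:,:,::-1]
cv2.imwrite('pics/c4.png',cv2.resize(s[180:360,260:440],(600,600),interpolation=2))"
```

```text
t 4.625 pos [ 0.5478 -0.2961  0.2216] yaw y -107.7 z [-0.     0.001 -1.   ] ft [-0.4  0.5  0.1] w 0.0173 gf 100.3
tool shift [-0.1654 -0.3871  0.002 ]
```

View pics/c4.png

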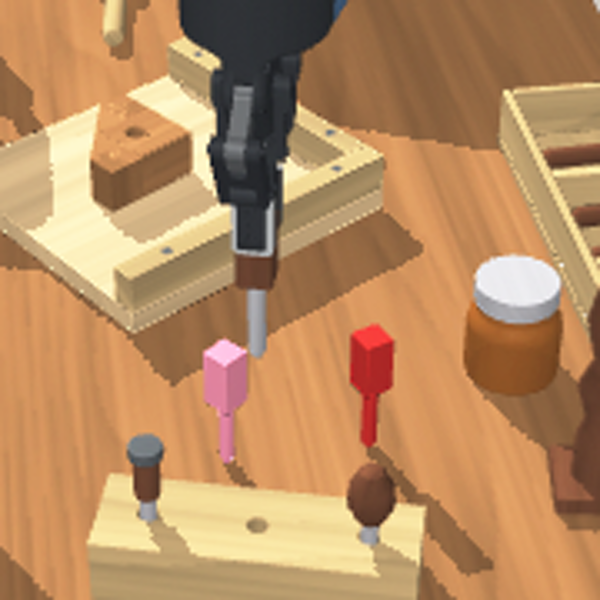

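The pin is lifted, hanging straight in the fingers with its tip at crop (258,355). The middle rack hole is empty. The block's hole shows at crop (135,131), which is side (300,219).

Call:
{"method": "send_rows", "body": {
  "plan": "0 0 0 -.0165 -.0387 0 0; 0 0 0 -.0165 -.0387 0 0; 0 0 0 -.0165 -.0387 0 0; 0 0 0 -.0165 -.0387 0 0; 0 0 0 -.0165 -.0387 0 0"
}}

```text
time: 5.3
ee_pos: [0.5274, -0.0855, 0.2198]
orientation: [-0.0, 0.988, -0.154, -0.001]
ft_force: [0.8, 0.0, -0.5]
gripper_width: 0.017
grip_force: 100.3
```

Call:
{"method": "send_rows", "body": {
  "plan": "0 0 0 -.0165 -.0387 0 0; 0 0 0 -.0165 -.0387 0 0; 0 0 0 -.0165 -.0387 0 0; 0 0 0 -.0165 -.0387 .02 0; 0 0 0 -.0165 -.0387 .02 0"
}}

```text
time: 5.92
ee_pos: [0.5076, 0.1237, 0.1795]
orientation: [-0.0, 0.988, -0.154, -0.0]
ft_force: [1.1, -0.7, -0.3]
gripper_width: 0.0173
grip_force: 100.4
```

Call:
{"method": "send_rows", "body": {
  "plan": "0 0 0 0 0 .02 0; 0 0 0 0 0 .02 0; 0 0 0 0 0 .01 0; 0 0 0 0 0 0 0; 0 0 0 0 0 0 0"
}}

```text
time: 6.55
ee_pos: [0.5086, 0.122, 0.131]
orientation: [-0.0, 0.988, -0.154, 0.0]
ft_force: [0.1, 0.2, -1.0]
gripper_width: 0.0173
grip_force: 100.4
```

```bash
python3 -c "
from h import *
R=go(.508,.123,.12)
t=optics.camera('top')[:,:,::-1];s=optics.camera('side')[:,:,::-1]
cv2.imwrite('pics/t5.png',t);cv2.imwrite('pics/s5.png',s)
a=cv2.resize(t[200:300,220:320],(300,300),interpolation=2);b=cv2.resize(s[170:270,255:355],(500,500),interpolation=2)
cv2.imwrite('pics/c5.png',np.hstack([cv2.copyMakeBorder(a,0,200,0,0,0),b]))"
```

```text
t 6.55 pos [0.5086 0.122  0.131 ] yaw y -107.7 z [ 0.001  0.    -1.   ] ft [ 0.1  0.2 -1. ] w 0.0173 gf 100.4
tool shift [-0.0009 -0.0007  0.011 ]
```

View pics/c5.png

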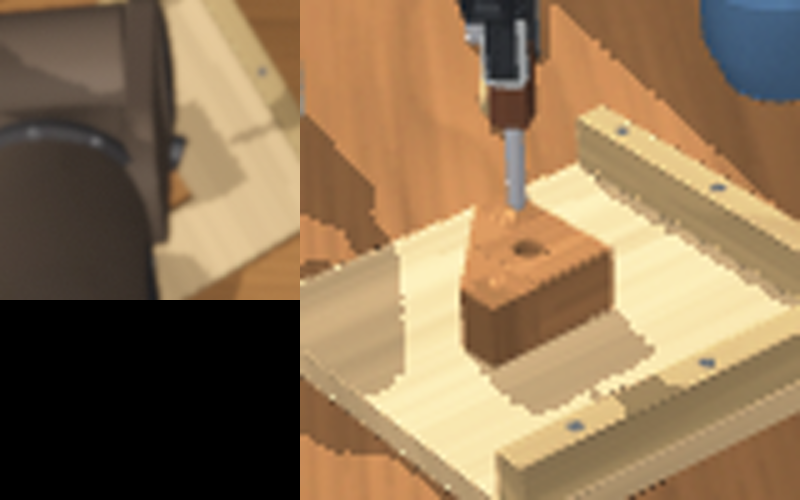

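The pin tip is at side (298.4,211.6) and the hole mouth is at side (301,219.6). The top view of the hole is hidden by the arm. I will compare these with the projections.

```bash
python3 -c "
from h import *
print('proj tip',P([.5086,.122,.080],'side'),'hole est',P([.5084,.1233,.054],'side'))
print('tip on z=.08 plane',plane([(298.4,211.6)],'side',.08))
H=(262,254.25);print('hole: side',plane([(301,219.6)],'side',.054),'top',plane([H],'top',.054),tri(H,(301,219.6)))
# refine hole centroid in both
for n,f,at in(('top','top0',(262,254)),('side','s5',(301,219.6))):
    im=cv2.imread(f'pics/{f}.png');x0,y0=int(at[0])-6,int(at[1])-6
    g=cv2.cvtColor(cv2.resize(im[y0:y0+13,x0:x0+13],None,fx=8,fy=8,interpolation=2),6)
    print(im[y0:y0+13,x0:x0+13,2 if n=='side' else 0])
"
```

```text
proj tip [[297.72293816 210.67054257]] hole est [[298.03702879 219.14848707]]
tip on z=.08 plane [[0.50990869 0.11728558 0.08      ]]
hole: side [[0.51567836 0.1200458  0.054     ]] top [[0.50841015 0.12328394 0.054     ]] (array([0.51242736, 0.12379514, 0.05102941]), np.float64(0.007079521501278882))
[[70 69 68 68 69 71 74 75 74 73 71 71 71]
 [70 70 69 68 67 67 71 74 74 74 72 71 71]
 [69 69 68 65 61 61 65 71 73 75 73 72 71]
 [68 68 63 58 51 51 58 64 72 76 74 73 70]
 [68 65 59 50 46 51 59 68 73 76 76 74 72]
 [66 63 55 46 49 67 79 83 82 79 77 75 73]
 [67 63 53 49 64 84 95 96 90 80 76 75 76]
 [67 63 57 55 72 93 99 97 88 78 74 74 76]
 [66 65 62 59 75 88 92 88 79 74 73 74 75]
 [68 67 64 65 70 77 80 76 71 69 70 72 75]
 [68 68 67 66 67 71 72 70 70 69 70 71 74]
 [71 68 67 67 68 69 70 70 70 70 68 71 71]
 [71 71 68 68 67 69 69 71 70 69 70 70 71]]
[[229 228 238 187 189 188 184 200 212 207 208 228 248]
 [233 211 213 188 199 199 210 206 207 208 208 203 205]
 [221 206 199 198 210 206 206 208 206 204 208 212 211]
 [219 218 210 206 203 206 206 203 208 211 212 209 208]
 [207 205 205 202 202 191 199 205 212 209 208 208 208]
 [203 203 203 168 141 148 160 180 197 207 208 216 222]
 [206 206 168 118 119 127 137 145 169 214 222 224 225]
 [212 214 193 110 122 132 137 142 180 162 225 224 217]
 [211 209 208 210 190 176 184 207 227 224 215 210 212]
 [191 211 212 218 223 225 227 224 216 210 212 216 215]
 [214 228 222 224 226 224 220 214 214 216 214 211 207]
 [216 207 213 222 222 218 218 218 216 212 206 200 154]
 [226 210 204 205 210 200 215 211 207 200 154 150 114]]
```

```bash
python3 -c "
from h import *
R=go(.512,.125,.112)"
```

```text
t 6.65 pos [0.5087 0.122  0.1311] yaw y -107.7 z [ 0.001  0.    -1.   ] ft [ 0.6 -0.1 -0.8] w 0.0174 gf 100.4
tool shift [ 0.0022 -0.0039  0.0191]
```

Call:
{"method": "send_rows", "body": {
  "plan": "0 0 0 .0022 -.0039 0 0; 0 0 0 0 0 .01 0; 0 0 0 0 0 .009 0; 0 0 0 0 0 0 0; 0 0 0 0 0 0 0"
}}

```text
time: 7.28
ee_pos: [0.5117, 0.125, 0.1114]
orientation: [0.0, 0.988, -0.154, -0.0]
ft_force: [1.0, -0.5, -0.6]
gripper_width: 0.0175
grip_force: 100.4
```

```bash
python3 -c "
from h import *
R=go(.512,.125,.112)
s=optics.camera('side')[:,:,::-1]
cv2.imwrite('pics/s6.png',s)
cv2.imwrite('pics/c6.png',cv2.resize(s[190:240,270:330],(600,500),interpolation=0))"
```

```text
t 7.275 pos [0.5117 0.125  0.1114] yaw y -107.7 z [-0. -0. -1.] ft [ 1.  -0.5 -0.6] w 0.0175 gf 100.4
tool shift [ 0.0003 -0.0001 -0.0006]
```

View pics/c6.png

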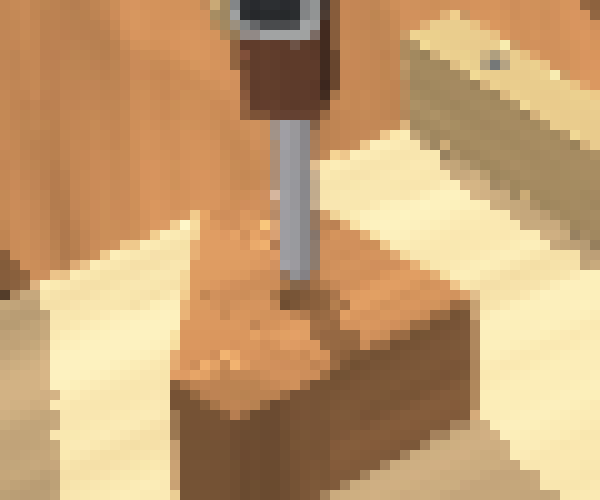

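The tip (crop 299,275) stands right over the hole (crop 306,298). The hole is about 1.5 mm further in +x and about 1 mm nearer the camera, so I correct by that much and descend gently while watching force.

Call:
{"method": "send_rows", "body": {
  "plan": "0 0 0 .0017 .0005 .002 0; 0 0 0 0 0 .003 0; 0 0 0 0 0 .003 0; 0 0 0 0 0 .002 0; 0 0 0 0 0 0 0"
}}

```text
time: 7.95
ee_pos: [0.5131, 0.1241, 0.1013]
orientation: [0.0, 0.988, -0.154, -0.0]
ft_force: [-0.0, 0.3, -0.2]
gripper_width: 0.017
grip_force: 100.4
```

```bash
python3 -c "
from h import *
R=go(.5132,.124,.070)
print(P([.5132,.124,.0504],'side'))
s=optics.camera('side')[:,:,::-1]
cv2.imwrite('pics/s7.png',s); cv2.imwrite('pics/c7.png',cv2.resize(s[190:240,270:330],(600,500),interpolation=0))"
```

```text
t 7.95 pos [0.5131 0.1241 0.1013] yaw y -107.7 z [-0. -0. -1.] ft [-0.   0.3 -0.2] w 0.017 gf 100.4
tool shift [0.0001 0.     0.0313]
[[299.94990525 220.05008606]]
```

Call:
{"method": "send_rows", "body": {
  "plan": "0 0 0 0 0 .002 0; 0 0 0 0 0 .002 0; 0 0 0 0 0 .002 0; 0 0 0 0 0 .002 0; 0 0 0 0 0 0 0"
}}

```text
time: 8.62
ee_pos: [0.5131, 0.124, 0.0933]
orientation: [0.0, 0.988, -0.154, -0.0]
ft_force: [0.1, -0.1, -0.3]
gripper_width: 0.0174
grip_force: 100.4
```

```bash
python3 -c "
from h import *
R=go(.5132,.124,.070)
s=optics.camera('side')[:,:,::-1]
cv2.imwrite('pics/s7.png',s); cv2.imwrite('pics/c7.png',cv2.resize(s[190:240,270:330],(600,500),interpolation=0))"
```

```text
t 8.625 pos [0.5131 0.124  0.0933] yaw y -107.7 z [-0. -0. -1.] ft [ 0.1 -0.1 -0.3] w 0.0174 gf 100.4
tool shift [ 0.0001 -0.      0.0233]
```

View pics/c7.png

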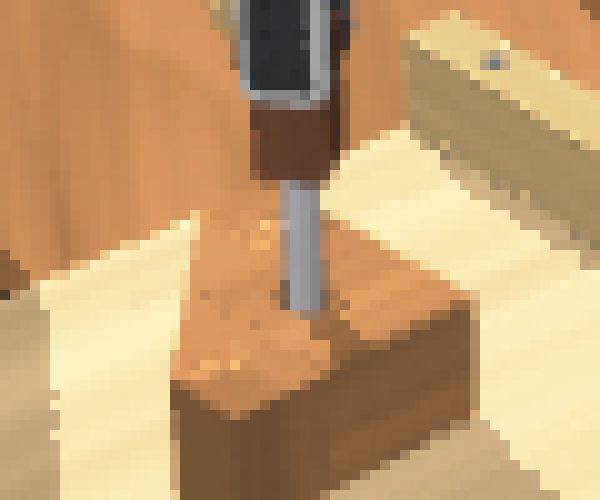

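The shank now enters the hole (crop 303,315) and no force is felt. I push it down.

Call:
{"method": "send_rows", "body": {
  "plan": "0 0 0 0 0 .005 0; 0 0 0 0 0 .005 0; 0 0 0 0 0 .005 0; 0 0 0 0 0 .004 0; 0 0 0 0 0 .002 0"
}}

```text
time: 9.3
ee_pos: [0.5131, 0.124, 0.0721]
orientation: [0.0, 0.988, -0.154, -0.0]
ft_force: [-0.0, -0.2, -0.9]
gripper_width: 0.0174
grip_force: 100.4
```

Call:
{"method": "send_rows", "body": {
  "plan": "0 0 0 0 0 0 0; 0 0 0 0 0 0 0; 0 0 0 0 0 0 0; 0 0 0 0 0 0 0; 0 0 0 0 0 0 0"
}}

```text
time: 9.93
ee_pos: [0.5132, 0.124, 0.0725]
orientation: [0.0, 0.988, -0.154, 0.0]
ft_force: [0.2, -0.2, -0.5]
gripper_width: 0.0169
grip_force: 100.4
```

```bash
python3 -c "
from h import *
R=go(.619,.0907,.072)
print('jig x,y in tool', R.T@[.543,-.839,0],R.T@[.839,.543,0])"
```

```text
t 9.925 pos [0.5132 0.124  0.0725] yaw y -107.7 z [ 0. -0. -1.] ft [ 0.2 -0.2 -0.5] w 0.0169 gf 100.4
tool shift [ 0.1109 -0.0004  0.0005]
jig x,y in tool [7.72491390e-01 6.34056011e-01 1.64319394e-04] [ 6.34056008e-01 -7.72491406e-01  7.63664277e-05]
```

Call:
{"method": "send_rows", "body": {
  "plan": "0 0 0 .006 0 0 0; 0 0 0 .01 0 0 0; 0 0 0 .01 0 0 0; 0 0 0 .01 0 0 0; 0 0 0 .008 0 0 0"
}}

```text
time: 10.55
ee_pos: [0.5558, 0.1104, 0.0724]
orientation: [0.0, 0.988, -0.154, 0.0]
ft_force: [-0.4, -0.4, -0.2]
gripper_width: 0.0172
grip_force: 100.4
```

Call:
{"method": "send_rows", "body": {
  "plan": "0 0 0 .01 0 0 0; 0 0 0 .01 0 0 0; 0 0 0 .01 0 0 0; 0 0 0 .01 0 0 0; 0 0 0 .006 0 0 0"
}}

```text
time: 11.18
ee_pos: [0.5995, 0.0964, 0.0724]
orientation: [0.0, 0.988, -0.154, 0.0]
ft_force: [-1.3, 0.1, -0.3]
gripper_width: 0.0174
grip_force: 100.4
```

```bash
python3 -c "
from h import *
R=go(.619,.0907,.072)
s=optics.camera('side')[:,:,::-1]
t=optics.camera('top')[:,:,::-1];cv2.imwrite('pics/s8.png',s)
a=cv2.resize(t[180:280,240:340],(300,300),interpolation=2)
cv2.imwrite('pics/c8.png',np.hstack([cv2.resize(s[170:270,260:360],(500,500),interpolation=2),cv2.copyMakeBorder(a,0,200,0,0,0)]))"
```

```text
t 11.175 pos [0.5995 0.0964 0.0724] yaw y -107.7 z [ 0. -0. -1.] ft [-1.3  0.1 -0.3] w 0.0174 gf 100.4
tool shift [ 0.0203 -0.0005  0.0004]
```

View pics/c8.png

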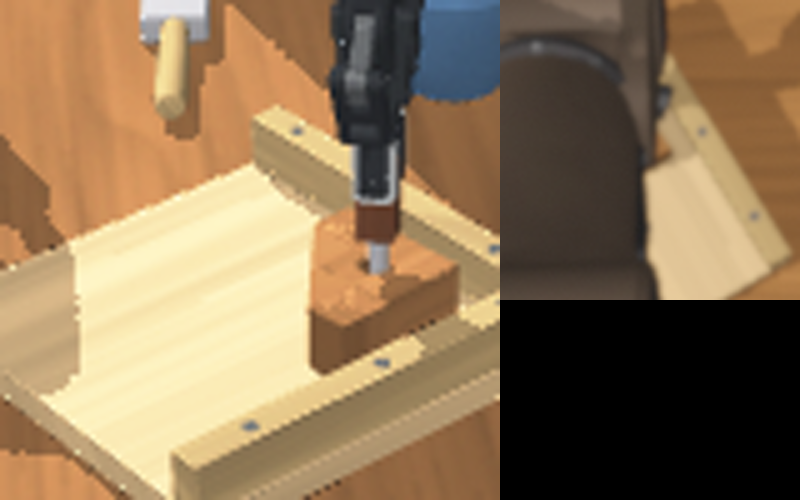

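The block follows the pin and is now near the corner (side crop 385,290), still clear of the fences by a few cm. I go on slowly.

Call:
{"method": "send_rows", "body": {
  "plan": "0 0 0 .004 0 0 0; 0 0 0 .004 0 0 0; 0 0 0 .004 0 0 0; 0 0 0 .003 0 0 0; 0 0 0 0 0 0 0"
}}

```text
time: 11.9
ee_pos: [0.6134, 0.092, 0.0725]
orientation: [0.0, 0.988, -0.154, 0.0]
ft_force: [-0.0, -0.2, -0.6]
gripper_width: 0.0172
grip_force: 100.4
```

Call:
{"method": "send_rows", "body": {
  "plan": "0 0 0 .001 0 0 0; 0 0 0 .001 0 0 0; 0 0 0 .001 0 0 0; 0 0 0 .001 0 0 0; 0 0 0 0 0 0 0"
}}

```text
time: 12.52
ee_pos: [0.6171, 0.0909, 0.0725]
orientation: [0.0, 0.988, -0.154, 0.0]
ft_force: [0.0, -0.5, -1.3]
gripper_width: 0.0169
grip_force: 100.4
```

```bash
python3 -c "
from h import *
from rig import sensors
R=go(.619,.0907,.072)
f=sensors.observe()['ft_force'];print('jig f',f@[.543,-.839,0],f@[.839,.543,0])"
```

```text
t 12.525 pos [0.6171 0.0909 0.0725] yaw y -107.7 z [ 0. -0. -1.] ft [ 0.  -0.5 -1.3] w 0.0169 gf 100.4
tool shift [ 0.0019 -0.0004  0.0005]
jig f 0.44240959395365315 -0.2470774219575487
```

Call:
{"method": "send_rows", "body": {
  "plan": "0 0 0 .001 0 0 0; 0 0 0 .001 0 0 0; 0 0 0 .001 0 0 0; 0 0 0 0 0 0 0; 0 0 0 0 0 0 0"
}}

```text
time: 13.15
ee_pos: [0.6199, 0.09, 0.0725]
orientation: [0.0, 0.988, -0.154, 0.0]
ft_force: [1.3, -0.5, -1.0]
gripper_width: 0.0171
grip_force: 100.4
```

```bash
cat >> h.py <<'E'
def jf():
    from rig import sensors
    R=go(.619,.0907,.072); s=sensors.observe()
    f=s['ft_force'];print('jig f',f@[.543,-.839,0],f@[.839,.543,0],"torque",s["wrist_torque"].round(2))
E
python3 -c "
from h import *
jf()"
```

```text
t 13.15 pos [0.6199 0.09   0.0725] yaw y -107.7 z [ 0. -0. -1.] ft [ 1.3 -0.5 -1. ] w 0.0171 gf 100.4
tool shift [-0.0011 -0.0004  0.0005]
jig f 1.1482046428276698 0.7961497211796913 torque [ 0.03 -0.    0.01]
```

Call:
{"method": "send_rows", "body": {
  "plan": "0 0 0 .001 0 0 0; 0 0 0 .001 0 0 0; 0 0 0 .001 0 0 0; 0 0 0 0 0 0 0; 0 0 0 0 0 0 0"
}}

```text
time: 13.78
ee_pos: [0.6227, 0.0891, 0.0725]
orientation: [0.0, 0.988, -0.154, 0.0]
ft_force: [-0.1, 0.2, -0.1]
gripper_width: 0.0172
grip_force: 100.4
```

```bash
python3 -c "
from h import *
jf()"
```

```text
t 13.775 pos [0.6227 0.0891 0.0725] yaw y -107.7 z [ 0. -0. -1.] ft [-0.1  0.2 -0.1] w 0.0172 gf 100.4
tool shift [-0.0041 -0.0004  0.0005]
jig f -0.26018014082259167 0.017763205940054955 torque [-0.04  0.03  0.01]
```

Call:
{"method": "send_rows", "body": {
  "plan": "0 0 0 .001 0 0 0; 0 0 0 .001 0 0 0; 0 0 0 .001 0 0 0; 0 0 0 0 0 0 0; 0 0 0 0 0 0 0"
}}

```text
time: 14.4
ee_pos: [0.6256, 0.0881, 0.0725]
orientation: [0.0, 0.988, -0.154, 0.0]
ft_force: [-0.7, -0.3, -0.5]
gripper_width: 0.0172
grip_force: 100.4
```

```bash
python3 -c "
from h import *
jf()"
```

```text
t 14.4 pos [0.6256 0.0881 0.0725] yaw y -107.7 z [ 0. -0. -1.] ft [-0.7 -0.3 -0.5] w 0.0172 gf 100.4
tool shift [-0.0071 -0.0004  0.0005]
jig f -0.10577478583020478 -0.8025999966845305 torque [ 0.02 -0.03 -0.05]
```

Call:
{"method": "send_rows", "body": {
  "plan": "0 0 0 .001 0 0 0; 0 0 0 .001 0 0 0; 0 0 0 .001 0 0 0; 0 0 0 0 0 0 0; 0 0 0 0 0 0 0"
}}

```text
time: 15.02
ee_pos: [0.6282, 0.0874, 0.0724]
orientation: [0.0, 0.988, -0.154, -0.0]
ft_force: [-3.2, 2.1, 0.0]
gripper_width: 0.017
grip_force: 100.4
```

```bash
python3 -c "
from h import *
jf()
s=optics.camera('side')[:,:,::-1];t=optics.camera('top')[:,:,::-1]
a=cv2.resize(t[180:250,270:340],(280,280),interpolation=2)
cv2.imwrite('pics/c9.png',np.hstack([cv2.resize(s[190:260,290:370],(514,450),interpolation=2),cv2.copyMakeBorder(a,0,170,0,0,0)]))"
```

```text
t 15.025 pos [0.6282 0.0874 0.0724] yaw y -107.7 z [-0.001  0.    -1.   ] ft [-3.2  2.1  0. ] w 0.017 gf 100.4
tool shift [-0.0097 -0.0004  0.0004]
jig f -3.5066303906921705 -1.5648674589063454 torque [ 0.46  0.63 -0.01]
```

View pics/c9.png

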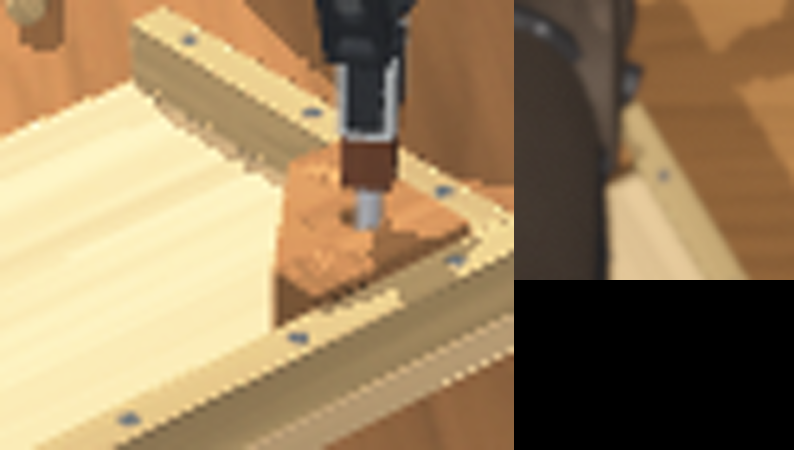

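The block is against fence_x (right, crop 440,260) with some gap left to fence_y. I push along jig y now.

Call:
{"method": "send_rows", "body": {
  "plan": "0 0 0 .0006 -.0008 0 0; 0 0 0 .0006 -.0008 0 0; 0 0 0 .0006 -.0008 0 0; 0 0 0 0 0 0 0; 0 0 0 0 0 0 0"
}}

```text
time: 15.75
ee_pos: [0.6308, 0.089, 0.0724]
orientation: [0.0, 0.988, -0.154, -0.0]
ft_force: [-2.7, 3.0, -1.5]
gripper_width: 0.0171
grip_force: 100.3
```

```bash
python3 -c "
from h import *
jf()"
```

```text
t 15.75 pos [0.6308 0.089  0.0724] yaw y -107.7 z [-0. -0. -1.] ft [-2.7  3.  -1.5] w 0.0171 gf 100.3
tool shift [-0.0118  0.002   0.0004]
jig f -4.028662438540191 -0.6620010485468739 torque [0.49 0.69 0.01]
```

Call:
{"method": "send_rows", "body": {
  "plan": "0 0 0 .0006 -.0008 0 0; 0 0 0 .0006 -.0008 0 0; 0 0 0 .0006 -.0008 0 0; 0 0 0 0 0 0 0; 0 0 0 0 0 0 0"
}}

```text
time: 16.38
ee_pos: [0.6318, 0.0901, 0.0721]
orientation: [0.001, 0.988, -0.154, -0.002]
ft_force: [-9.2, -2.6, 1.0]
gripper_width: 0.0175
grip_force: 100.9
```

```bash
python3 -c "
from h import *
jf()"
```

```text
t 16.375 pos [0.6318 0.0901 0.0721] yaw y -107.7 z [-0.004 -0.001 -1.   ] ft [-9.2 -2.6  1. ] w 0.0175 gf 100.9
tool shift [-0.0124  0.0033  0.0002]
jig f -2.8290416454425937 -9.131204576846036 torque [-0.56  2.02 -0.04]
```

Call:
{"method": "send_rows", "body": {
  "plan": "0 0 0 .0005 .0004 0 0; 0 0 0 .0005 .0004 0 0; 0 0 0 0 0 0 0; 0 0 0 0 0 0 0; 0 0 0 0 0 0 0"
}}

```text
time: 17.0
ee_pos: [0.6321, 0.0896, 0.0721]
orientation: [0.001, 0.988, -0.154, -0.002]
ft_force: [-10.9, 1.3, 3.4]
gripper_width: 0.0171
grip_force: 100.9
```

```bash
python3 -c "
from h import *
jf()
s=optics.camera('side')[:,:,::-1];cv2.imwrite('pics/s10.png',s)
cv2.imwrite('pics/c10.png',cv2.resize(s[190:260,290:370],(686,600),interpolation=2))"
```

```text
t 17.0 pos [0.6321 0.0896 0.0721] yaw y -107.7 z [-0.005 -0.    -1.   ] ft [-10.9   1.3   3.4] w 0.0171 gf 100.9
tool shift [-0.0129  0.003   0.0002]
jig f -6.952463567955462 -8.439304162801356 torque [ 0.22  2.33 -0.03]
```

View pics/c10.png

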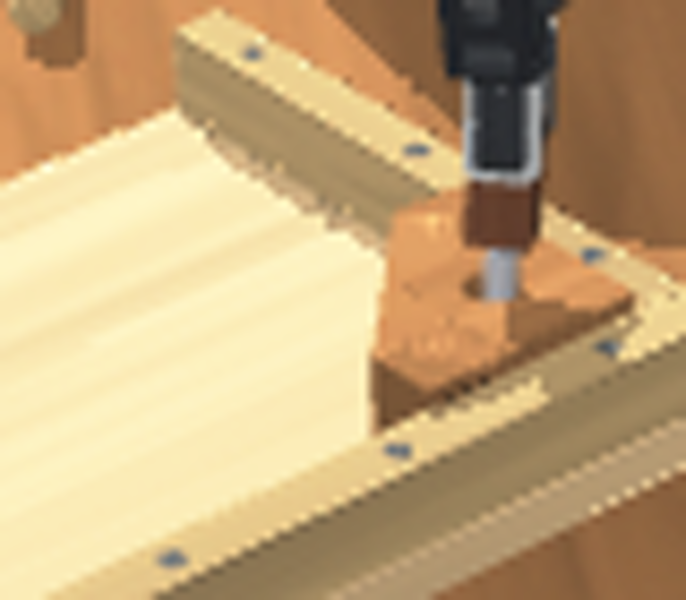

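The block sits in the corner with its edges parallel to both fences (corner at crop 632,300). Both fences are loaded, so I press a little more firmly and hold.

Call:
{"method": "send_rows", "body": {
  "plan": "0 0 0 .0006 0 0 0; 0 0 0 .0005 0 0 0; 0 0 0 0 0 0 0; 0 0 0 0 0 0 0; 0 0 0 0 0 0 0"
}}

```text
time: 17.68
ee_pos: [0.6326, 0.0894, 0.0721]
orientation: [0.001, 0.988, -0.154, -0.003]
ft_force: [-12.9, 1.3, 3.6]
gripper_width: 0.0175
grip_force: 101.0
```

Call:
{"method": "send_rows", "body": {
  "plan": "0 0 0 0 0 0 0; 0 0 0 0 0 0 0; 0 0 0 0 0 0 0; 0 0 0 0 0 0 0; 0 0 0 0 0 0 0"
}}

```text
time: 18.3
ee_pos: [0.6326, 0.0894, 0.0721]
orientation: [0.001, 0.988, -0.154, -0.003]
ft_force: [-13.8, 2.7, 3.5]
gripper_width: 0.0174
grip_force: 101.0
```

```bash
python3 -c "
from h import *
jf()
from rig import robot
print(robot.job_done())"
```

```text
t 18.3 pos [0.6326 0.0894 0.0721] yaw y -107.7 z [-0.006 -0.    -1.   ] ft [-13.8   2.7   3.5] w 0.0174 gf 101.0
tool shift [-0.0133  0.0029  0.0001]
jig f -9.774826290460243 -10.095412563399911 torque [0.38 2.9  0.01]
the job is handed in; nothing more can be done
None
```

I handed the job in at 18.3 s: the block is in the jig corner with the pin through its hole, pressed at about 10 N toward each fence (wrist force reading) and the pin still gripped at 100 N; no pass or fail result came back.

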